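# Unlatch and pull out the drip tray

### The arm

A 6-joint arm with a two-finger parallel gripper is mounted at the origin on the work surface. World frame = base frame: x ahead of the robot, y to its left, z up, the work surface at z = 0. Lengths are in m, angles in rad, forces in N, time in s.
With the tool pointing down it reaches from about 0.375 to 0.9 m from the base axis. Payload 3.1 kg.
Tool frame: the origin (TCP) lies at the very end of the fingers, on their centre line; the grasp point (between the pads) lies 19 mm behind it (manip.hold_point_z is the distance from the TCP to the grasp point, in m); y points along the fingers, z is the direction in which the jaws open and shut, and the axes are right-handed (so a half turn about y gives the same grasp; the last joint's range is limited). The gripper opens to 85 mm and grips with 20 to 120 N. Pads are 22 mm wide; open, the fingers measure 114 mm over their backs; the gripper's body (76 mm by 85 mm) begins 54 mm behind the grasp point. The pads swing forward as they close: fully open they stand 13 mm farther back than shut.
Start: joints at [-1.411, 0.527, 1.433, -0, 1.181, -0.178], TCP at [0.207, -0.59, 0.231] pointing down, gripper open.
Joint ranges: [-3.08, 3.08], [-0.75, 2.2], [0.22, 2.44], [-1.43, 4.57], [0, 2.65], [-2.85, 2.85]. Speed limits (rad/s): [2.79, 2.79, 3.14, 3.14, 3.14, 3.14].

### API

Orientations are given as a unit quaternion [x, y, z, w].
In Python, from station import manip, eyes, workorder gives the robot as it stands. The module is installed in compiled form; this text tells all that it offers.
- The arm moves only by the shell command python3 -m jog 'ROWS' [OPENING] [FORCE]. ROWS is JSON, a list of rows, each a list of 2 entries, a list of its own where there are three numbers: the shift along the tool's x, y, z in cm, then the turn about the tool's y in rad. A call has 1 to 20 rows; each row is the pose to reach, as a shift and turn from the pose commanded when the call began, along the tool's axes at that moment; what a row does not reach only later rows make up. A row lasts 1/12 s, in which the tool goes at most 41.7 mm and 7.16 degrees, less where a joint would pass 70% of its speed; a pose out of reach is approached as far as the arm can. A call with a gripper value outside its range is refused whole. OPENING is the finger opening in cm, from 0 to 8.54, set as the call begins (- or left out, the last holds). The fingers move at their own pace and stop on an object; FORCE is the grip in N (left out, the last holds). Time passes only in rows, so rows that repeat a pose let the fingers close. It gives the time, the measured TCP pose, the force and the opening at its end, in the units of the state.
- manip.sense(): the state, without advancing time (a new reading comes with each control period).
- eyes.snapshot(name): name is "scene" or "side" or "wrist"; returns a dict with "frame" (480x640x3 uint8, red, green, blue), "vfov" (degrees; the focal length in pixels is half the picture's height over the tangent of half this angle, whatever the lens; pixels are square), "cx", "cy" (the principal point, pixels), "rvec" (rotation vector, rad) and "tvec" (3), from world to camera coordinates, as OpenCV has them. Camera axes: x right, y down, z forward; pixel columns grow to the right and rows downward; lengths in m; the calibration is good to about 2 mm. A picture is of the moment at which its call begins. There is no depth.
- workorder.sign_off(): hands the job in, once; it reports no verdict.
The state is a dict: "t": time; "q": joint angles; "qd": joint speeds; "tau": joint torques, N m; "tcp_pos": TCP position; "tool_rot": TCP orientation; "force": force on the tool from outside, world axes, zero at the start; "ft_torque": the same for the moment, N m; "finger_gap": opening from 0.0 (shut) to 1.0 (fully open).
Only numpy, scipy, OpenCV 4.12 (cv2) and the standard library are available. Lean on these libraries where they do the work, as an engineer would, in place of code of your own. Each camera call takes 0.05 s, during which the arm holds its last target. There are 200 camera calls.

### The job

The dish rack's drip tray is latched by a ratchet: lift the pawl well clear of the toothed bar, while the tray is still in, and leave it standing up. Then pull the tray all the way out by the upright knob on its bar, let go, and leave the other kitchen things undisturbed.

Things in the scene. Friction and masses are not known exactly. Their poses are not given: they have to be found in the camera images.
- rack: two-tier chrome dish rack (280 x 235 mm, 255 mm tall) fixed on the counter, with its small chrome keeper block (70 mm square foot, two cheeks 58 mm high and 40 mm apart over all) standing beside it. Origin: on the counter, at the middle of the keeper. z up; local +x points from the keeper along the toothed bar to the rack (the rack starts at +200 mm); the tray comes out towards local -x; the pawl's hinge lies along local y.
- drip_tray (a joint): how far the drip tray, with its toothed bar and knob (one rigid piece, 0.5 kg, sliding friction about 2 N), is drawn out along the rack's local -x, in m: 0 fully in (start), 0.100 at its end stop. A steel bar, 20 mm wide, runs at local y = 0 from under the rack through the keeper to the knob; saw teeth 10 mm high, 20 mm apart, tops 36 mm above the counter. With the pawl down it moves only about 3 mm.
- tray_knob (a point): centre of the tray's upright grey knob: a square block 24 x 24 mm on the bar's outer end, from 20 to 86 mm above the counter; this point is 60 mm above it. Starts 110 mm from the keeper's middle, on the side away from the rack; moves with the tray.
- pawl (a joint): angle of the pawl, rad: 0 down with its nose between the teeth (start), grows as its free end is lifted, 1.1 at its stop. The nose clears the teeth from about 0.2. The hinge is stiff (about 0.13 N m) and the pawl stays at whatever angle it is left.
- pawl_grip (a point): centre of the pawl's grip: a grey disc standing on edge at the pawl's free end, 34 mm across and 14 mm thick (thickness along the rack's local y, so it is pinched across local y and may turn between the fingers). With the pawl down it lies 105 mm from the hinge towards the rack and 74 mm above the counter.
- pawl_hinge (a point): axis of the pawl's hinge, between the keeper's cheeks, 48 mm above the counter; it runs along the rack's local y. Lifting the pawl takes the grip up and back over the keeper, in an arc of 108 mm radius about this point.
- bowl_mid (a point): blue ceramic bowl, 130 mm across, 55 mm high, on the rack's upper tier; not part of the job, leave alone. Its centre, half-way up.
- pitcher_mid (a point): glass pitcher with a side handle, 190 mm tall, 110 mm across; not part of the job, leave alone. Its centre, half-way up.
- lunch_box_mid (a point): closed plastic lunch box, 126 x 176 x 60 mm; not part of the job, leave alone. Its centre, half-way up.
- mug_mid (a point): white mug, 90 mm tall, 76 mm across; not part of the job, leave alone. Its centre, half-way up.
- fork_mid (a point): steel fork lying flat, 190 mm long; not part of the job, leave alone. Its centre, half-way up.
- spoon_mid (a point): wooden cooking spoon lying flat, 200 mm long; not part of the job, leave alone. Its centre, half-way up.

How it is judged:
On the way:
1. the pawl is lifted well clear (over 0.4 rad) while the tray is still in (within 15 mm) (value of joint pawl above 0.4 rad and value of joint drip_tray below 0.015 m), for 0.2 s.
At the end, for the whole second after the job is handed in: The tray is drawn out to within 15 mm of its 100 mm end stop and at rest, and the pawl is still up, clear of the teeth (over 0.3 rad) (value of joint drip_tray above 0.085 m and value of joint pawl above 0.3 rad and velocity of joint drip_tray between -0.01 and 0.01 m/s); the robot touches nothing.
It fails at once if a bystander (bowl, pitcher, lunch box, mug, fork or spoon) is pushed more than 40 mm (distance of any of bowl_mid, pitcher_mid, lunch_box_mid, mug_mid, fork_mid, spoon_mid from where it was at the start of the episode above 0.04 m).
It also fails if it takes over 48 s, if anything falls off the work surface, if the arm or the gripper's body presses on something with over 40 N, if the wrist force passes 120 N, or if a joint passes its speed limit or range.

## Working session

There is one attempt and no reset: what is moved stays moved. The work goes in short steps, Python scripts to look and compute and a shell command to move; the robot and the scene stay as the last step left them, time stands still between calls to the robot, and variables do not carry over. Pictures are saved under pics/ and viewed, about 8 in all and at most 12, crops included, and the job is handed in when it is done.

```bash
mkdir -p pics
cat > h.py <<'E'
import numpy as np, cv2, json
from scipy.spatial.transform import Rotation as R
from station import manip, eyes, workorder
def snap(n,f):
    s=eyes.snapshot(n); cv2.imwrite('pics/'+f+'.png',s['frame'][:,:,::-1])
    c={k:np.array(s[k]).tolist() for k in('vfov','cx','cy','rvec','tvec')}
    json.dump(c,open(f+'.json','w')); return s
def ray(f,u,v):
    c=json.load(open(f+'.json'));F=240/np.tan(np.radians(c['vfov'])/2)
    M=R.from_rotvec(np.ravel(c['rvec'])).as_matrix();o=-M.T@np.ravel(c['tvec'])
    d=M.T@np.array([(u-c['cx'])/F,(v-c['cy'])/F,1]);return o,d/np.linalg.norm(d)
def tri(*a):
    A=np.zeros((3,3));b=np.zeros(3);L=[ray(*x) for x in a]
    for o,d in L:
        P=np.eye(3)-np.outer(d,d);A+=P;b+=P@o
    p=np.linalg.solve(A,b);return p,[np.linalg.norm(np.cross(p-o,d)) for o,d in L]
def atz(f,u,v,z):
    o,d=ray(f,u,v);return o+d*(z-o[2])/d[2]
def proj(f,p):
    c=json.load(open(f+'.json'));F=240/np.tan(np.radians(c['vfov'])/2)
    q=R.from_rotvec(np.ravel(c['rvec'])).as_matrix()@np.array(p)+np.ravel(c['tvec']);return q[0]/q[2]*F+c['cx'],q[1]/q[2]*F+c['cy']
E
python3 - <<'E'
from h import *
for n in('scene','side','wrist'): s=snap(n,n+'0');print(n,s['vfov'],ray(n+'0',320,240))
a=[cv2.imread(f'pics/{n}0.png') for n in('scene','side')]
s=manip.sense();print(s['tcp_pos'],s['tool_rot'],s['t'],R.from_quat(s['tool_rot']).as_matrix().round(3),manip.hold_point_z)
E
```

```text
scene 47.22952283389987 (array([1.23826225, 0.0717544 , 1.13806214]), array([-0.54014772, -0.11640094, -0.83348141]))
side 46.07154993449161 (array([-0.08957025,  0.68618484,  0.97907782]), array([ 0.50750456, -0.55806907, -0.6565044 ]))
wrist 67.55045719489512 (array([ 0.28685651, -0.56201404,  0.37293448]), array([-0.30389861, -0.11523557, -0.94570947]))
[ 0.20708887 -0.58907423  0.23051695] [-0.11885908  0.69767666 -0.69641065  0.11887811] 0.15 [[-0.943 -0.     0.331]
 [-0.331  0.002 -0.943]
 [-0.    -1.    -0.002]] 0.0187
```

View pics/scene0.png

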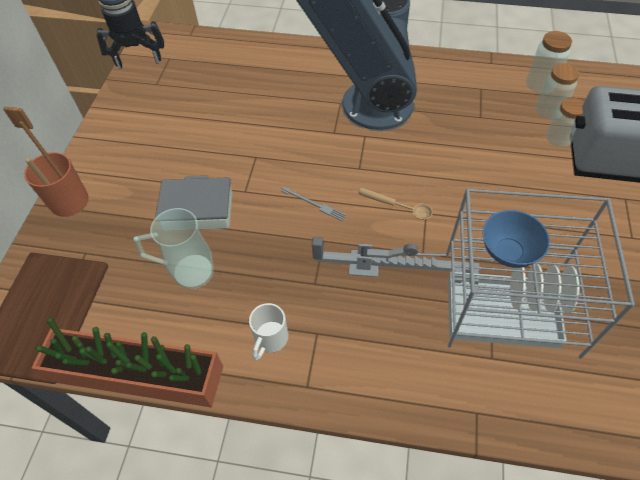

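View pics/side0.png

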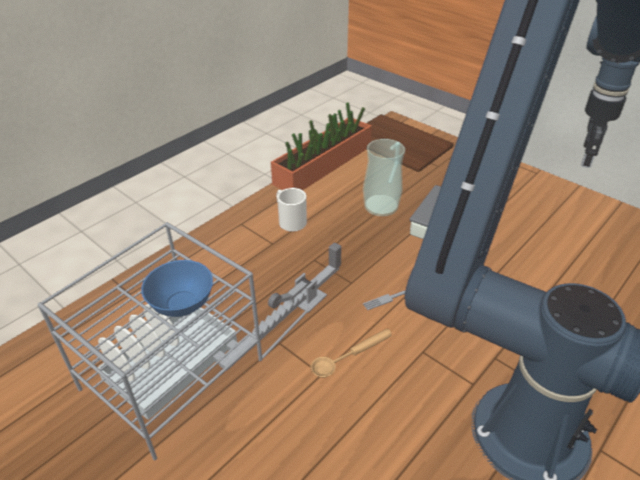

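The scene view shows the knob at about (318,248), the keeper at (364,262) and the pawl grip at (410,250). In the side view the knob is at (335,256) and the grip at about (283,300). I'll enlarge both.

Run:
```python
import cv2,numpy as np
a=cv2.imread('pics/scene0.png')[215:295,300:460];b=cv2.imread('pics/side0.png')[235:335,240:360]
a=cv2.resize(a,None,fx=5,fy=5,interpolation=cv2.INTER_CUBIC)[:, :800]
cv2.imwrite('pics/c1.png',a);cv2.imwrite('pics/c2.png',cv2.resize(b,None,fx=6,fy=6,interpolation=cv2.INTER_CUBIC))
```

```text
(no output)
```

View pics/c1.png

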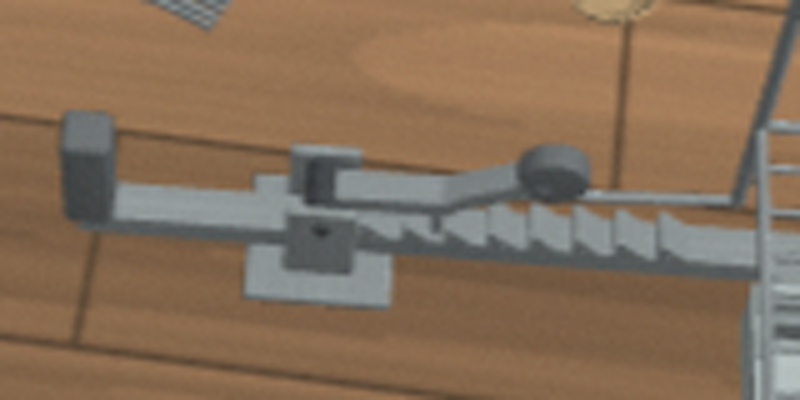

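View pics/c2.png

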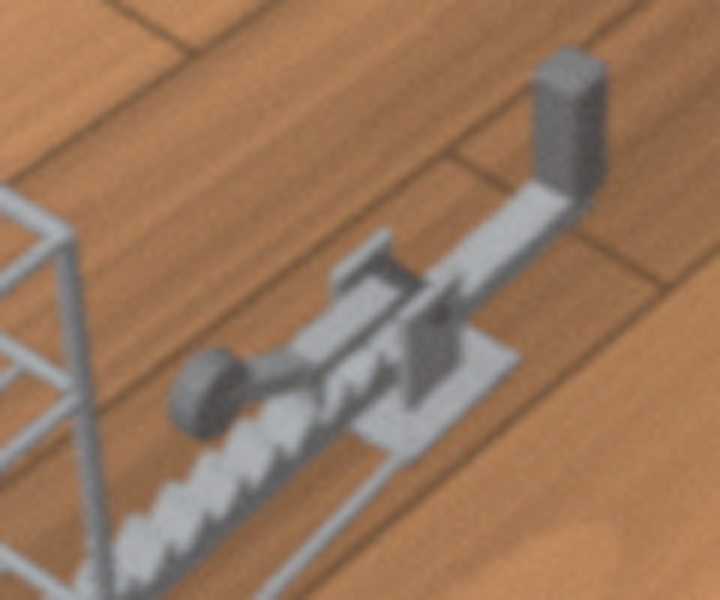

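Run:
```python
from h import *
k,e=tri(('scene0',317.8,241.2),('side0',335,245.6));print('knobtop',k,e)
g,e=tri(('scene0',410.8,249.6),('side0',275,300.5));print('grip',g,e)
d=(g-k)[:2];L=np.hypot(*d);d/=L;print(L,d,np.arctan2(d[1],d[0]),'keeper/hinge',k[:2]+.11*d)
```

```text
knobtop [ 0.5602689  -0.08025643  0.08655514] [np.float64(0.0008331980507251717), np.float64(0.0008331980507250939)]
grip [0.54604897 0.13322259 0.07816169] [np.float64(0.0001306601997720225), np.float64(0.00013066019977207144)]
0.2139520974518623 [-0.06646317  0.99778888] 1.6373085234243807 keeper/hinge [0.55295795 0.02950034]
```

Run:
```python
from h import *
s=manip.sense();M=R.from_quat(s['tool_rot']).as_matrix();p=np.array(s['tcp_pos'])
for n,u,v in(('pitcher base',192,271),('lunch',195,215),('mug',270,338),('fork tip',343,217),('fork end',283,190),('spoon',432,213)):print(n,atz('scene0',u,v,0).round(3))
for t in([.35,-.3,.33],[.546,.132,.22]): print(M.T@(np.array(t)-p)*100)
print(s['q'])
```

```text
pitcher base [ 0.635 -0.376  0.   ]
lunch [ 0.473 -0.418  0.   ]
mug [ 0.775 -0.153  0.   ]
fork tip [ 0.422 -0.041  0.   ]
fork end [ 0.359 -0.211  0.   ]
spoon [0.376 0.183 0.   ]
[-23.06733439  -9.90106013 -22.55461975]
[-55.87357948   1.1699839  -56.79760834]
[-1.41146249e+00  5.28293982e-01  1.43365849e+00  1.05661894e-05
  1.18143077e+00 -1.78485495e-01]
```

```bash
V="" ; python3 -m jog '[[[-3,-5,-3],-0.1],[[-6,-8,-6],-0.2],[[-9,-10,-9],-0.3],[[-12,-10,-12],-0.4],[[-15,-10,-15],-0.5],[[-18,-10,-18],-0.6],[[-21,-10,-21],-0.7],[[-24,-10,-24],-0.8],[[-27,-9,-27],-0.9],[[-30,-8,-30],-1.0],[[-33,-7,-33],-1.1],[[-36,-6,-36],-1.2],[[-39,-5,-39],-1.3],[[-42,-4,-42],-1.3],[[-45,-3,-45],-1.3],[[-48,-2,-48],-1.3],[[-51,-1,-51],-1.3],[[-54,0,-54],-1.3],[[-55.9,1.2,-56.8],-1.3],[[-55.9,1.2,-56.8],-1.3]]' 5
python3 - <<'E'
from h import *
s=manip.sense();M=R.from_quat(s['tool_rot']).as_matrix();print(s['t'],s['tcp_pos'],s['q'],M.round(3))
snap('wrist','wrist1');print(proj('wrist1',[.546,.133,.076]))
E
```

```text
t: 1.82
tcp_pos: [0.5437, 0.1257, 0.221]
tool_rot: [0.517, -0.483, 0.483, -0.517]
force: [1.3, 0.0, -0.0]
finger_gap: 0.587
1.8167 [0.54366745 0.1257165  0.22103312] [ 2.70533818e-02  4.50123148e-01  1.61369204e+00 -1.36780512e-04
  1.07779564e+00 -4.01805340e-02] [[ 0.067 -0.     0.998]
 [-0.998 -0.     0.067]
 [ 0.    -1.    -0.   ]]
(np.float64(320.1356118636991), np.float64(214.8232697290118))
```

View pics/wrist1.png

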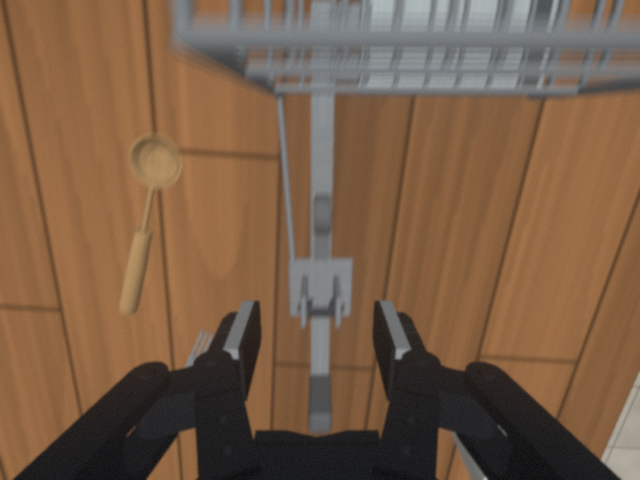

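The wrist view shows the bar vertical at u≈320 and the grip at (322,208), against a predicted (320,215), so the aim is good. Next I descend in two steps.

```bash
python3 -m jog '[[[0,3,0],0],[[0,6,0],0],[[0,8,0],0],[[0,9,0],0],[[0,9,0],0],[[0,9,0],0]]'
python3 - <<'E'
from h import *
s=manip.sense();print(s['t'],s['tcp_pos'])
snap('wrist','wrist2');print(proj('wrist2',[.546,.133,.076]))
E
```

```text
t: 2.37
tcp_pos: [0.5434, 0.1234, 0.1317]
tool_rot: [0.516, -0.483, 0.483, -0.516]
force: [0.1, -0.1, 1.7]
finger_gap: 0.586
2.3667 [0.54337385 0.12340843 0.13174446]
(np.float64(322.3091494166554), np.float64(250.22159728945257))
```

View pics/wrist2.png

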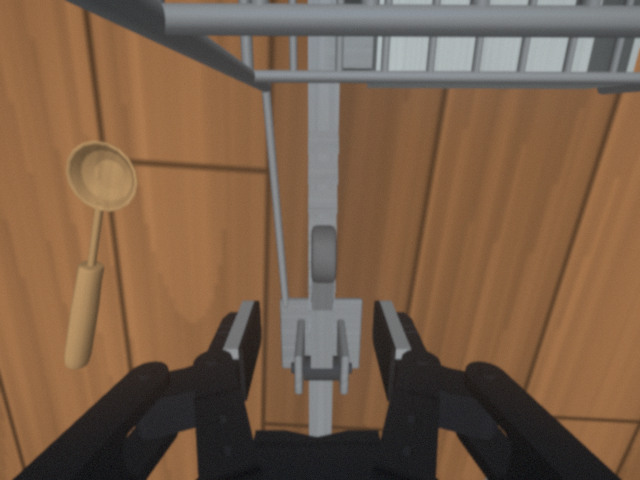

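The grip is at (324,253) against a predicted (322,250), so the two agree. The camera side of the hand comes near the rack front, so I'll grip the disc a little short, on the keeper side.

```bash
python3 -m jog '[[[-0.3,2,0.3],0],[[-0.3,4,0.3],0],[[-0.3,6,0.3],0],[[-0.3,7.2,0.3],0],[[-0.3,7.4,0.3],0],[[-0.3,7.4,0.3],0]]' && python3 -m jog '[[[0,0,0],0],[[0,0,0],0],[[0,0,0],0],[[0,0,0],0],[[0,0,0],0],[[0,0,0],0],[[0,0,0],0]]' 0 40
```

```text
t: 2.92
tcp_pos: [0.5468, 0.1267, 0.0584]
tool_rot: [-0.516, 0.483, -0.483, 0.517]
force: [0.1, -0.6, 0.6]
finger_gap: 0.586
t: 3.5
tcp_pos: [0.5468, 0.127, 0.0585]
tool_rot: [-0.516, 0.483, -0.483, 0.517]
force: [0.9, 1.4, 6.4]
finger_gap: 0.161
```

The gap of 0.161 is about 14 mm, so the disc is held. Now I lift along the arc by about 0.9 rad.

```bash
python3 -m jog '[[[0.25,-0.7,0],0],[[0.53,-1.44,0],0],[[0.9,-2.1,0],0],[[1.3,-2.8,0],0],[[1.75,-3.4,0],0],[[2.25,-4,0],0],[[2.8,-4.5,0],0],[[3.35,-5,0],0],[[3.95,-5.5,0],0],[[4.6,-5.9,0],0],[[5.3,-6.25,0],0],[[5.95,-6.55,0],0],[[5.95,-6.55,0],0],[[5.95,-6.55,0],0]]'
python3 - <<'E'
from h import *
snap('side','side1');snap('scene','scene1')
a=cv2.imread('pics/side1.png')[180:340,220:380];b=cv2.imread('pics/scene1.png')[190:350,300:460]
cv2.imwrite('pics/c3.png',cv2.resize(np.hstack([a,b]),None,fx=2.5,fy=2.5,interpolation=cv2.INTER_CUBIC))
E
```

```text
t: 4.67
tcp_pos: [0.5505, 0.0667, 0.1242]
tool_rot: [-0.516, 0.483, -0.484, 0.517]
force: [3.1, 1.1, 1.0]
finger_gap: 0.159
```

View pics/c3.png

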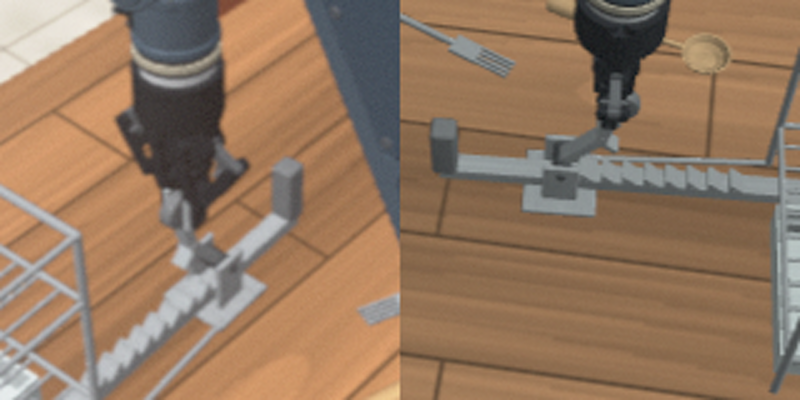

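The pawl stands up steeply with the disc in the fingers, and the tray knob hasn't moved. I'll release, rise and go to the knob.

```bash
python3 -m jog '[[[0,0,0],0],[[0,0,0],0],[[0,0,0],0],[[0,0,0],0],[[0,0,0],0],[[0,0,0],0],[[0,-2,0],0],[[0,-4,0],0],[[0,-6,0],0],[[0,-8,0],0],[[0,-8,0],0],[[3,-8,0],0],[[6,-8,0],0],[[9,-8,0],0],[[12,-8,0],0],[[14.7,-8,0],0],[[14.7,-6,0],0],[[14.7,-4,0],0],[[14.7,-4,0],0],[[14.7,-4,0],0]]' 6
python3 - <<'E'
from h import *
s=manip.sense();print(s['tcp_pos'])
snap('wrist','wrist3');print(proj('wrist3',[.5603,-.0803,.086]))
E
```

```text
t: 6.43
tcp_pos: [0.5584, -0.0789, 0.1616]
tool_rot: [0.517, -0.484, 0.482, -0.516]
force: [1.0, -0.8, 0.1]
finger_gap: 0.701
[ 0.55841073 -0.07885149  0.16158539]
(np.float64(319.92486970168216), np.float64(255.4612780230175))
```

View pics/wrist3.png

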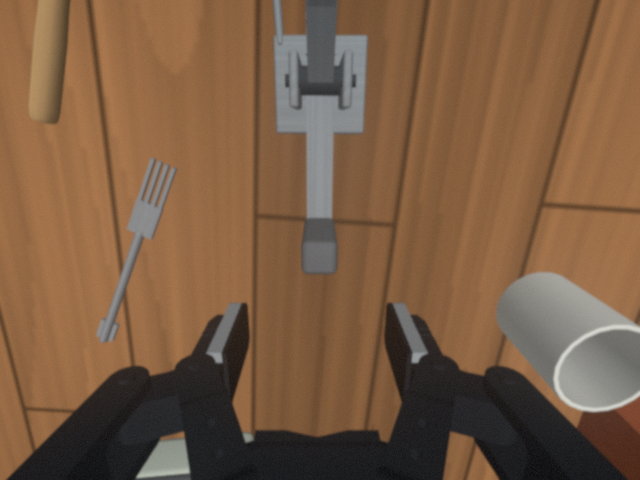

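The knob top is at (319.5,255), exactly as predicted. Descend and grip.

```bash
python3 -m jog '[[[0.1,3,0.1],0],[[0.1,6,0.1],0],[[0.1,9,0.1],0],[[0.1,11,0.1],0],[[0.1,11.7,0.1],0],[[0.1,11.7,0.1],0],[[0.1,11.7,0.1],0]]' && python3 -m jog '[[[0,0,0],0],[[0,0,0],0],[[0,0,0],0],[[0,0,0],0],[[0,0,0],0],[[0,0,0],0],[[0,0,0],0]]' 0 50
```

```text
t: 7.07
tcp_pos: [0.5619, -0.0801, 0.0472]
tool_rot: [-0.516, 0.482, -0.483, 0.517]
force: [0.1, -0.0, 0.6]
finger_gap: 0.701
t: 7.65
tcp_pos: [0.5596, -0.0801, 0.0477]
tool_rot: [0.517, -0.484, 0.483, -0.516]
force: [-5.1, -1.3, 7.5]
finger_gap: 0.276
```

```bash
python3 -m jog '[[[0.5,0,0],0],[[1.2,0,0],0],[[2,0,0],0],[[2.8,0,0],0],[[3.6,0,0],0],[[4.4,0,0],0],[[5.2,0,0],0],[[6,0,0],0],[[6.8,0,0],0],[[7.6,0,0],0],[[8.4,0,0],0],[[9.1,0,0],0],[[9.6,0,0],0],[[9.9,0,0],0],[[9.9,0,0],0],[[9.9,0,0],0]]'
python3 - <<'E'
from h import *
snap('side','side2');snap('scene','scene2')
a=cv2.imread('pics/side2.png')[170:330,240:400];b=cv2.imread('pics/scene2.png')[170:330,270:430]
cv2.imwrite('pics/c4.png',cv2.resize(np.hstack([a,b]),None,fx=2.5,fy=2.5,interpolation=cv2.INTER_CUBIC))
E
```

```text
t: 8.98
tcp_pos: [0.5658, -0.1793, 0.0478]
tool_rot: [0.517, -0.484, 0.482, -0.516]
force: [-6.2, -1.6, 7.2]
finger_gap: 0.277
```

View pics/c4.png

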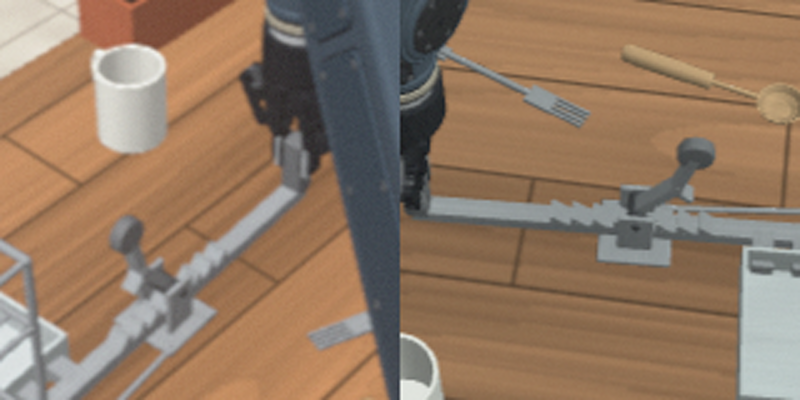

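The tray is out about 99 mm, with teeth now past the keeper, and the pawl stands up. Now I release and rise.

```bash
python3 -m jog '[[[0,0,0],0],[[0,0,0],0],[[0,0,0],0],[[0,0,0],0],[[0,0,0],0],[[0,0,0],0],[[0,-2,0],0],[[0,-5,0],0],[[0,-8,0],0],[[0,-12,0],0],[[0,-15,0],0],[[0,-15,0],0],[[0,-15,0],0],[[0,-15,0],0]]' 6
python3 - <<'E'
from h import *
snap('side','side3');snap('scene','scene3');print(proj('scene3',[.5669,-.1793,.086]))
a=cv2.imread('pics/side3.png')[170:330,240:400];b=cv2.imread('pics/scene3.png')[170:330,250:410]
cv2.imwrite('pics/c5.png',cv2.resize(np.hstack([a,b]),None,fx=2.5,fy=2.5,interpolation=cv2.INTER_CUBIC))
E
```

```text
t: 10.25
tcp_pos: [0.5669, -0.1785, 0.1957]
tool_rot: [0.517, -0.483, 0.483, -0.516]
force: [0.2, 0.8, -0.9]
finger_gap: 0.701
(np.float64(274.7476371550797), np.float64(238.07446058894183))
```

View pics/c5.png

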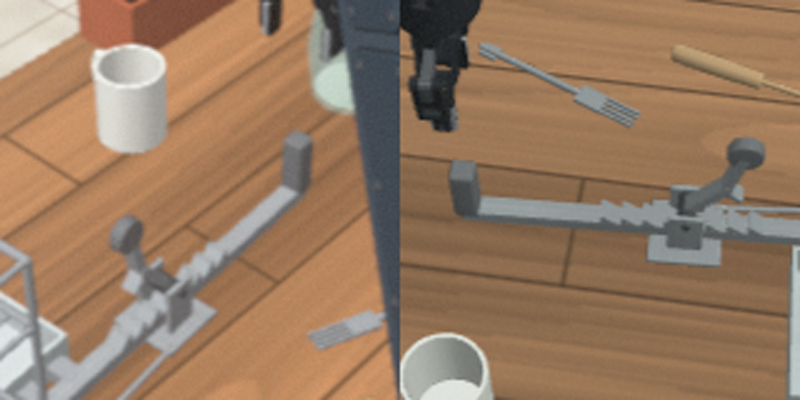

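The knob top is at (274.8,237), against a predicted (274.7,238) for 99 mm of travel. The pawl is up and the gripper is clear.

```bash
python3 -c "
from station import workorder;print(workorder.sign_off())"
```

```text
the job is handed in; nothing more can be done
None
```

I lifted the pawl about 0.9 rad with the tray still in, and left it standing up. I then pulled the tray out by its knob to about 99 mm of the 100 mm, let go and raised the gripper clear. The job is handed in at about 10 s on the robot's clock.

- **Tray:** after release, the knob top appeared at pixel (274.8, 237). I had predicted (274.7, 238) for 99 mm of travel, so the tray stayed where I left it.
- **Pawl:** it was still up in both camera views after I let go. The 0.9 rad comes from the arc I commanded and how it looks in the pictures; I did not measure the angle separately.
- **Gripper:** it touched nothing at the end. The tip was at 0.196 m height and the force reading was about 1 N.
- **Other kitchen things:** nothing in the last crops looked moved, but they show only the mug, fork and spoon fully and part of the pitcher. I compared no bystander positions numerically, and did not look at the bowl or lunch box again after the start.

No check failed. The only disagreement was the pawl grip's height, which I measured as 78 mm against 74 mm in the text; the grasp still held.

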